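Gauge the cake rod and pack the kit box

ROBOT

A 7-joint arm with a two-finger parallel gripper is mounted at the origin on a cart in front of the work surface, level with it; the furniture and walls round the work are solid. World frame = base frame: x ahead of the robot, y to its left, z up, the work surface at z = 0. Lengths are in m, angles in rad, forces in N, time in s.
With the tool pointing down it reaches from about 0.35 to 0.9 m from the base axis. Payload 8.1 kg.
Tool frame: the origin (TCP) lies midway between the tips of the shut fingers; the grasp point (between the pads) lies arm.grasp_offset behind it (arm.grasp_offset is the distance from the TCP to the grasp point, in m); z points along the fingers, y is the line along which they close (so a half turn about z gives the same grasp; the last joint's range is limited). The gripper opens to 92 mm and grips with 3 to 60 N. Pads are 19 mm wide; open, the fingers measure 130 mm over their backs; the gripper's body (75 mm by 190 mm) begins 47 mm behind the grasp point.
Start: joints at [-1.243, 0.434, 0.025, 1.573, -0.012, 1.134, -0.075], TCP at [0.261, 0.568, 0.227] pointing down, gripper open.
Joint ranges: [-2.62, 2.62], [-0.44, 2.09], [-1.27, 1.32], [0.08, 2.57], [-1.32, 4.46], [0.12, 2], [-2.74, 2.74]. Speed limits (rad/s): [2.22, 2.22, 3.01, 3.01, 3.14, 3.14, 3.14].

INTERFACE

Orientations are given as a rotation vector (axis times angle).
In Python, from cell import observe, imaging, arm gives the robot as it stands.
- The arm moves only by the tool apply_moves, never from a script. Its argument "commands" is a list of rows, each a list of 5 numbers: the opening in per cent of the stroke, from 0 (shut) to 100 (fully open), then the shift along the world's x, y, z in units of 0.06 m (1.0 is 0.06 m), then the turn about the world's z in units of 0.5 rad (1.0 is 0.5 rad). A call has 1 to 12 rows; each row shifts and turns the commanded pose from where the row before left it; what a row does not reach is not made up. A row lasts 1/8 s, in which the tool goes at most 62.5 mm and 10.7 degrees, less where a joint would pass 70% of its speed; a pose out of reach is approached as far as the arm can. A call with a number of a shift or a turn outside -1 to 1 is refused whole. A call with a gripper value outside its range is refused whole. The fingers move at their own pace and stop on an object; "newtons" is the grip in N (left out, the last holds). Time passes only in rows, so rows that do not move let the fingers close. It gives the time, the measured TCP pose, the force, the opening and the grip force at its end, in the units of the state.
- observe(): the state, without advancing time (a new reading comes with each control period).
- imaging.get_image(name): name is "side" or "top" or "wrist"; returns (picture, depth): 384x512x3 uint8, red, green, blue; 384x512 float32, m along the optical axis (not along the pixel's ray), 0 where there is no reading.
- imaging.camera_params(name): a dict with "camera_matrix" (3x3 intrinsics, pixels), "dist" ([k1, k2, p1, p2, k3] as OpenCV has them; the pictures are not rectified), "origin" and "rotation" of the camera in the world; the wrist camera has in their place "tool_from_camera" (4x4, takes a point from camera to tool coordinates, whose origin is the TCP and whose axes are the flange's). Camera axes: x right, y up, looking along -z (the intrinsics and any distortion apply to the point x, -y, -z); pixel columns grow to the right and rows downward; lengths in m; the calibration is good to about 2 mm. A picture is of the moment at which its call begins: read the wrist's pose just before it. camera_params takes no time and is no camera call.
- arm.sign_off(): hands the job in; it is judged then, once.
The state is a dict: "clock": time; "joints": joint angles; "dq": joint speeds; "joint_efforts": joint torques, N m; "position": TCP position; "ee_rot": TCP orientation; "force": force on the tool from outside, world axes, zero at the start; "ft_torque": the same for the moment, N m; "width": opening from 0.0 (shut) to 1.0 (fully open); "gripper_force": force on a finger pad.
Only numpy, scipy, OpenCV 4.12 (cv2) and the standard library are available. Lean on these libraries where they do the work, as an engineer would, in place of code of your own. Each camera call takes 0.05 s, during which the arm holds its last target. There are 200 camera calls.

TASK

Find the size of the wooden rod with the hole gauge: from the widest hole at the left, push it well through hole after hole (until about 3 cm of it stands out of the far face, then draw it back), stepping down one hole at a time to the tightest one that it passes cleanly. Then lay the rod in the pair of comb slots of the kit box that belongs to that size, and pack every low lidded tin from the worktop at the right, standing flat on the floor in one close row, into the box's tin bay. Leave the salt shaker, the keys and all other things alone.

Things in the scene. Friction and masses are not known exactly. Their poses are not given: they have to be found in the camera images.
- gauge: fixed aluminium hole gauge: upright plate 200 mm wide (y), 108 high, 12 thick, on a foot 64 x 200 x 8 mm. Origin on the worktop under the plate's middle; x runs level through the holes, away from the robot; y to the left. Four round holes in a row, centres 66 mm up, widest at the left, narrowest at the right. A rod thicker than a hole stops with its end in the mouth
- gauge_hole1 (a point): hole 1 of the upright gauge plate, round, 48 mm across (the widest, at the left). Point at the hole's centre, half-way through the plate; axes as the gauge
- gauge_hole2 (a point): hole 2 of the upright gauge plate, round, 40 mm across; same axes
- gauge_hole3 (a point): hole 3 of the upright gauge plate, round, 32 mm across; same axes
- gauge_hole4 (a point): hole 4 of the upright gauge plate, round, 24 mm across (the narrowest, at the right); same axes
- rest: fixed low wooden rest: two V blocks, 12 mm thick, centred 30 mm either side of its middle along x, at most 28 mm high; the rod lies in them along x. The rod's axis is then 25 to 37 mm above the worktop (12 mm + 1.41 radii). Origin on the worktop under its middle. Either end of the rod sticks out about 44 mm and can be gripped there from above
- kitbox: fixed open wooden box, 208 mm long (x), 220 wide (y), floor, walls and partition 6 mm thick, walls 20 high; origin on the worktop under its middle. Right part (-y): tin bay. Left part: two combs, 10 mm thick, centred 30 mm either side of its middle along x, with three slot pairs that carry a rod lying along x: slot bottoms 45, comb tops 62 mm above the worktop; free space beyond the combs
- bay (a point): centre of the tin bay's floor, 6 mm above the worktop; axes as the box. The bay is 196 mm long (x), 66 mm wide (y) and 14 mm deep and takes three tins standing in one close row
- slot1 (a point): the wide slot pair (40 mm wide, leftmost), for the 35 mm rod that goes no further than hole 2. Point on the level of the slots' bottoms, half-way between the combs; axes as the box
- slot2 (a point): the middle slot pair (31 mm wide), for the 27 mm rod that goes no further than hole 3; as slot1
- slot3 (a point): the narrow slot pair (24 mm wide, next to the tin bay), for the 19 mm rod that passes even hole 4; as slot1
- rod_a_center (a point): rod a: one of three beech rods, exactly one of which is present. Round, 160 mm long, both ends alike (3 mm chamfer), about 90 g; 19, 27 or 35 mm thick (not told which: find out with the gauge). Point at its middle, on its axis; x along its length, roll arbitrary. Starts lying in the V rest
- rod_b_center (a point): rod b: one of three beech rods, exactly one of which is present. Round, 160 mm long, both ends alike (3 mm chamfer), about 90 g; 19, 27 or 35 mm thick (not told which: find out with the gauge). Point at its middle, on its axis; x along its length, roll arbitrary. Starts lying in the V rest
- rod_c_center (a point): rod c: one of three beech rods, exactly one of which is present. Round, 160 mm long, both ends alike (3 mm chamfer), about 90 g; 19, 27 or 35 mm thick (not told which: find out with the gauge). Point at its middle, on its axis; x along its length, roll arbitrary. Starts lying in the V rest
- mug_1: bystander, to be left alone: white mug with a green band, 89 mm wide, 104 mm tall. Origin under its middle
- mill_2: bystander, to be left alone: small clear salt shaker with a grey top, 44 mm wide, 90 mm tall. Origin under its middle
- keys_1: bystander, to be left alone: bunch of keys, lying flat, 8 mm high, at the right near the jars. Origin under its middle
- flask_1: bystander, to be left alone: green drinking flask, 72 mm wide, 250 mm tall. Origin under its middle
- jar_2: bystander, to be left alone: glass jar with a grey lid, 83 mm wide, 166 mm tall. Origin under its middle
- round_tin_1_center (a point): low lidded steel tin, round, 60 mm across, 44 mm tall, about 120 g; may be absent. The lid is fixed and flush with the sides. Point at its middle, half-way up, z up. Starts standing on the worktop at the right
- round_tin_2_center (a point): low lidded steel tin, round, 60 mm across, 44 mm tall, about 120 g; may be absent. The lid is fixed and flush with the sides. Point at its middle, half-way up, z up. Starts standing on the worktop at the right
- square_tin_1_center (a point): low lidded steel tin, square, 56 x 56 mm, 40 mm tall, x and y square to its sides, about 120 g; may be absent. The lid is fixed and flush with the sides. Point at its middle, half-way up, z up. Starts standing on the worktop at the right
- square_tin_2_center (a point): low lidded steel tin, square, 56 x 56 mm, 40 mm tall, x and y square to its sides, about 120 g; may be absent. The lid is fixed and flush with the sides. Point at its middle, half-way up, z up. Starts standing on the worktop at the right
Mind the look-alikes: they are no part of the job. Leave any blue or green look-alike of the part that bears round_tin_1_center alone.

How it is judged:
By the outcome, as a careful person would: the job done as asked, in the order asked, and still so for the second after the job is handed in, with the robot touching nothing.
Of rod_a, rod_b, rod_c only 1 to 1 are there at a start; the rules pass over those that are not, and their reading is None.
Of round_tin_1, round_tin_2, square_tin_1, square_tin_2 only 2 to 3 are there at a start; the rules pass over those that are not, and their reading is None.
At some moment in a run one of round_tin_1, round_tin_2, square_tin_1, square_tin_2 may be knocked a few centimetres aside while the robot is not near it.
It also fails if it takes over 208 s, if anything falls off the work surface, if the arm or the gripper's body presses on something with over 40 N, if the wrist force passes 120 N, or if a joint passes its speed limit or range.

## Working session

There is one attempt and no reset: what is moved stays moved. The work goes in short steps, Python scripts to look and compute and a tool call to move; the robot and the scene stay as the last step left them, time stands still between calls to the robot, and variables do not carry over. Pictures are saved under pics/ and viewed, at most 14 in all, crops included, and the job is handed in when it is done.

Besides the shell and the picture viewer there is one more tool, called after ">>>" in YAML: its name, and indented under it one key for each argument. apply_moves: Moves the arm, as the interface text tells. Its arguments: {"type":"object","properties":{"commands":{"type":"array"},"newtons":{"type":"number"}},"required":["commands"]}

```bash
ls; mkdir -p pics; cat > h.py <<'E'
import numpy as np,cv2
from cell import observe,imaging,arm
from scipy.spatial.transform import Rotation as R
def cam(name):
    p=imaging.camera_params(name); s=observe()
    im,d=imaging.get_image(name)
    if 'origin' in p: o=np.array(p['origin']);Rm=np.array(p['rotation'])
    else:
        T=np.array(p['tool_from_camera']);Rt=R.from_rotvec(s['ee_rot']).as_matrix()
        Rm=Rt@T[:3,:3];o=np.array(s['position'])+Rt@T[:3,3]
    K=np.array(p['camera_matrix']);D=np.array(p['dist'],float)
    h,w=d.shape
    u,v=np.meshgrid(np.arange(w),np.arange(h))
    n=cv2.undistortPoints(np.stack([u,v],-1).reshape(-1,1,2).astype(np.float64),K,D).reshape(h,w,2)
    ray=np.stack([n[...,0],-n[...,1],-np.ones((h,w))],-1)@Rm.T
    P=o+ray*d[...,None]; P[d==0]=np.nan
    return im,d,P,o,ray
def save(name,im,s=1.5):
    im=cv2.resize(im,None,fx=s,fy=s,interpolation=cv2.INTER_CUBIC)
    cv2.imwrite('pics/'+name,im[...,::-1])
def proj(name,X):
    p=imaging.camera_params(name)
    c=(np.atleast_2d(X)-p['origin'])@np.array(p['rotation'])
    return cv2.projectPoints(c*[1,-1,-1],np.zeros(3),np.zeros(3),np.array(p['camera_matrix']),np.array(p['dist'],float))[0][:,0]
E
python3 - <<'E'
from h import *
s=observe();print(s,arm.grasp_offset)
for n in('top','side'):
    im,d,P,o,r=cam(n);save(n+'0.png',im);np.savez('/tmp/'+n,im=im,P=P,o=o,r=r);print(n,o,np.round(P[::96,::128],2).tolist())
E
```

```text
pics
{'clock': 0.0, 'joints': array([-1.24262485,  0.43523934,  0.0249838 ,  1.57410883, -0.01157784,
        1.13399919, -0.07511723]), 'dq': array([-1.06838875e-03, -2.88393776e-03,  1.38397239e-03,  3.31609460e-05,
        1.14765873e-03,  5.58682901e-04,  1.18614539e-03]), 'joint_efforts': array([-6.58333556e-04, -6.67824841e+01,  9.84962024e-01, -3.14456928e+01,
       -6.05185842e-02,  4.27580858e-02,  1.34254760e-04]), 'position': array([0.26083084, 0.5674003 , 0.22593041]), 'ee_rot': array([-6.71531279e-01, -3.06880128e+00,  2.51402358e-03]), 'force': array([-0.65338877,  0.24344704, -0.69943488]), 'ft_torque': array([-0.01307736, -0.01232748,  0.00825497]), 'gripper_force': 0.0, 'width': 1.0007981520405347} 0.0188Traceback (most recent call last):
  File "<stdin>", line 4, in <module>
  File "h.py", line 16, in cam
    P=o+ray*d[...,None]; P[d==0]=np.nan
        ~~~^~~~~~~~~~~~
ValueError: operands could not be broadcast together with shapes (384,512) (384,512,1)
```

```bash
python3 - <<'E'
t=open('h.py').read()
t=t.replace("Rm=np.array(p['rotation'])","Rm=R.from_rotvec(p['rotation']).as_matrix()").replace("@np.array(p['rotation'])","@R.from_rotvec(p['rotation']).as_matrix()")
open('h.py','w').write(t)
E
python3 - <<'E'
from h import *
for n in('top','side'):
    im,d,P,o,r=cam(n);save(n+'0.png',im);np.savez('/tmp/'+n,im=im,P=P,o=o,r=r);print(n,imaging.camera_params(n)['rotation'],o,np.round(P[::96,::128],2).tolist())
E
```

```text
top [ 0.13185305 -0.11597795 -1.54320124] [0.38532437 0.04234445 1.16570653] [[[nan, nan, nan], [nan, nan, nan], [nan, nan, nan], [0.82, -0.17, 0.52]], [[0.81, 0.76, 0.06], [0.79, 0.38, 0.15], [0.81, 0.05, 0.11], [0.81, -0.29, 0.12]], [[0.55, 0.77, -0.0], [0.55, 0.39, 0.05], [0.57, 0.04, -0.0], [0.58, -0.32, -0.0]], [[0.29, 0.73, 0.01], [0.29, 0.39, 0.0], [0.3, 0.04, -0.0], [0.25, -0.59, -0.89]]]
side [ 1.00745394 -0.18680946 -0.33597289] [ 0.16903244 -0.87923839  0.67478895] [[[nan, nan, nan], [0.27, 0.53, 0.53], [1.56, 2.91, 0.25], [0.5, -0.43, 0.62]], [[-0.66, 2.8, -0.35], [0.25, 1.29, 0.0], [0.81, 0.89, 0.06], [0.49, -0.47, 0.51]], [[-0.08, -0.05, 0.25], [0.14, 1.87, -0.9], [0.52, 0.09, 0.04], [0.81, -0.13, 0.1]], [[-0.59, 1.09, -0.89], [0.12, -0.14, -0.0], [0.4, -0.25, -0.0], [0.67, -0.36, 0.01]]]
```

View pics/top0.png

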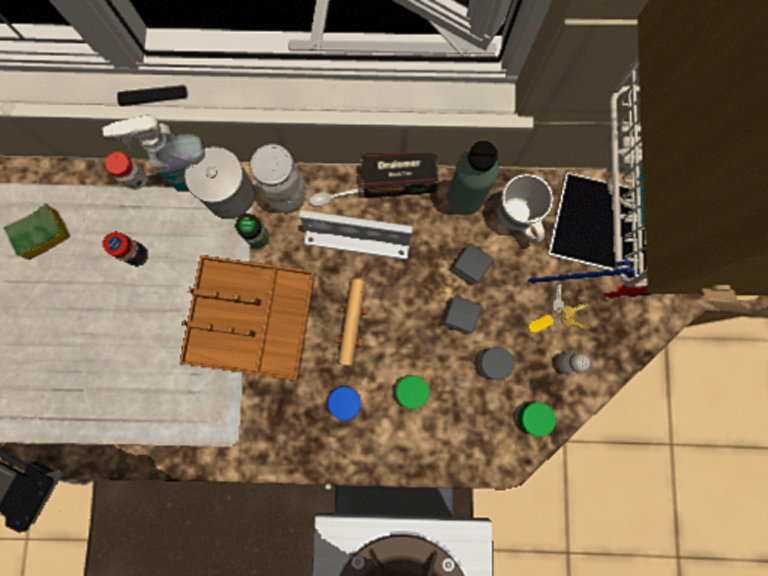

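View pics/side0.png

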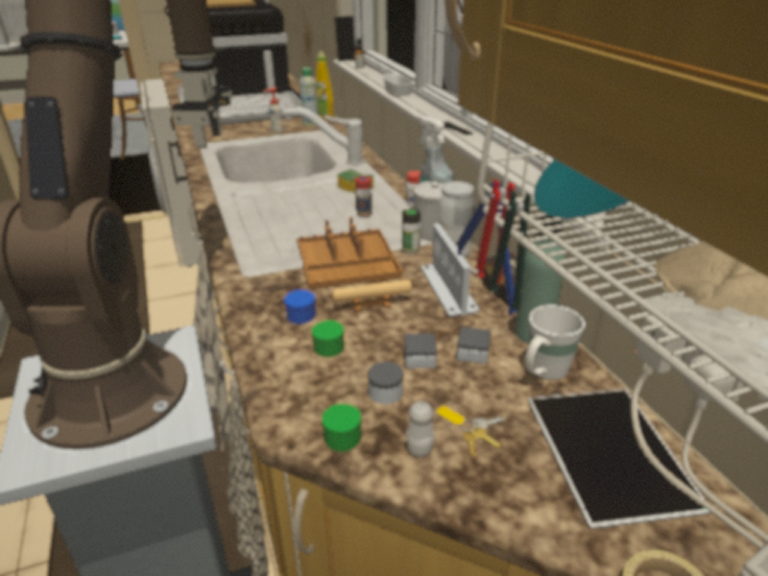

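```bash
cat > m.py <<'E'
from h import *
t=np.load('/tmp/top.npz');P=t['P'];im=t['im'];o=t['o'];r=t['r']
def reg(x0,y0,x1,y1): # in displayed px
    m=np.zeros(P.shape[:2],bool);m[int(y0/1.5):int(y1/1.5),int(x0/1.5):int(x1/1.5)]=1;return m
def rect(Q,n):
    c,wh,a=cv2.minAreaRect(Q[:,:2].astype(np.float32)*1000);print(n,len(Q),np.round(c,1),np.round(wh,1),round(a,1),'z',np.round(np.percentile(Q[:,2]*1000,[5,50,95]),1))
z=P[...,2]
def sel(b,lo,hi):
    return P[reg(*b)&(z>lo)&(z<hi)]
rect(sel((295,200,420,265),.1,.115),'gauge top')
rect(sel((295,200,420,265),.004,.012),'gauge foot')
Q=sel((330,270,380,370),.03,.08);rect(Q,'rod')
c=Q.mean(0);U,S,V=np.linalg.svd((Q-c)[:,:2],full_matrices=False);q=(Q-c)[:,:2]@V.T;print(c,V[0],q.min(0),q.max(0),np.percentile(Q[:,2],[50,90,98,100]))
rect(sel((175,250,320,385),.012,.03),'box walls')
rect(sel((175,250,320,385),.003,.07),'box')
rect(sel((175,250,320,385),.056,.07),'combs')
for b,n in(((448,240,498,288),'sq a'),((440,292,488,338),'sq b'),((474,345,516,384),'round'),((552,345,595,380),'shaker'),((388,370,435,412),'green'),((322,380,368,425),'blue')):
    rect(sel(b,.034,.048) if n!='shaker' else sel(b,.05,.1),n)
E
python3 m.py
```

```text
gauge top 397 [669.2  96.6] [202.4  14. ] 83.2 z [102.7 108.5 111.6]
gauge foot 780 [677.6  98.5] [125.6 241.2] 1.3 z [ 4.2  7.7 11.3]
rod 560 [500.1 102.5] [ 36.1 160. ] 81.0 z [34.5 42.7 47.1]
[0.49825825 0.10204442 0.04197347] [-0.99321342  0.11630609] [-0.0815107  -0.01763194] [0.07847357 0.01856642] [0.04271436 0.04620502 0.04806705 0.05043381]
box walls 972 [511.1 296.8] [220.  217.2] 83.0 z [12.9 19.7 23.9]
box 6101 [510.2 303.3] [254.1 279.4] 1.4 z [ 3.6  7.3 43.7]
combs 85 [511.2 339.8] [121.7  69.3] 82.8 z [57.6 61.5 65.1]
sq a 396 [ 614.9 -123.8] [55.4 56.9] 57.3 z [36.8 40.7 44.4]
sq b 411 [ 518.1 -104.9] [55.8 56.6] 69.1 z [36.3 40.5 44.5]
round 366 [ 430.7 -165.1] [56.3 57.8] 1.2 z [41.1 44.6 47.3]
shaker 191 [ 435.9 -299.9] [33.5 36.3] 28.4 z [51.8 83.5 90.3]
green 369 [376.2 -14.5] [55.6 56.6] 1.6 z [41.1 44.5 47.2]
blue 373 [353.2 111.2] [58.  56.8] 2.0 z [40.9 44.5 47.2]
```

```bash
python3 - <<'E'
from h import *
t=np.load('/tmp/side.npz');im=t['im'];P=t['P']
a=np.deg2rad(-6.8);ex=np.array([np.cos(a),np.sin(a),0]);ey=np.array([-np.sin(a),np.cos(a),0])
G=np.array([.6692,.0966,0])
F=G-ex*.006
ys=np.arange(110,-111,-.5)/1000;zs=np.arange(120,-1,-.5)/1000
Y,Z=np.meshgrid(ys,zs)
X=F+Y[...,None]*ey;X[...,2]=Z
uv=proj('side',X.reshape(-1,3)).reshape(*Y.shape,2).astype(np.float32)
w=cv2.remap(im,uv[...,0],uv[...,1],cv2.INTER_CUBIC)
save('plate.png',w,1.7)
# plate points from side depth: local coords
L=(P-G);l=np.stack([L@ex,L@ey,P[...,2]],-1)
m=(abs(l[...,0])<.02)&(abs(l[...,1])<.12)&(l[...,2]>.02)&(l[...,2]<.12)
q=l[m];print(m.sum(),np.percentile(q,[2,10,50,90,98],axis=0)*1000)
E
```

```text
753 [[ -7.76340022 -99.05091276  21.39582733]
 [ -7.1872312  -96.29808882  30.60387899]
 [ -5.68481781 -17.57447565  68.62926476]
 [  2.12113152  82.9890443  109.29391336]
 [  4.58677124  95.98038248 111.07473127]]
```

View pics/plate.png

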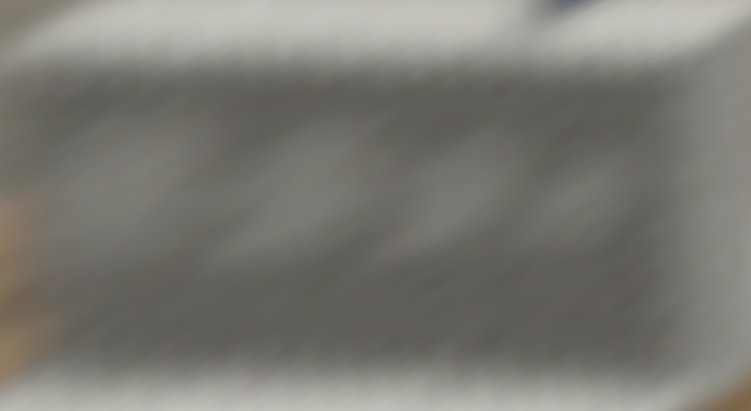

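>>> apply_moves:
  commands:
    - [60,0.3,-0.8,0,0.12]
    - [60,0.3,-0.8,0,0.12]
    - [60,0.3,-0.8,0,0.12]
    - [60,0.3,-0.8,0,0.12]
    - [60,0.3,-0.8,0,0.14]
    - [60,0.3,-0.8,0,0]
    - [60,0.3,-0.8,0,0]
    - [60,0.3,-0.8,0,0]
    - [60,0.3,-0.8,0,0]
    - [60,0.26,-0.44,0,0]
    - [60,0,0,0,0]

```text
clock: 1.52
position: [0.4394, 0.1071, 0.2267]
ee_rot: [0.197, 3.135, -0.001]
force: [-1.0, -0.2, 0.7]
width: 0.601
gripper_force: 0.0
```

```bash
python3 - <<'E'
from h import *
im,d,P,o,r=cam('wrist');save('w1.png',im);np.savez('/tmp/w1',im=im,P=P,o=o,r=r)
print(o,np.round(P[::95,::127],2).tolist());print(imaging.camera_params('wrist'))
E
```

```text
[0.36222785 0.11720909 0.38389718] [[[0.22, -0.15, -0.0], [0.24, -0.01, 0.0], [0.25, 0.13, 0.0], [0.27, 0.27, -0.0], [0.29, 0.4, 0.01]], [[0.32, -0.19, -0.0], [0.33, -0.04, -0.0], [0.35, 0.11, 0.04], [0.37, 0.27, 0.0], [0.39, 0.42, -0.0]], [[0.43, -0.24, -0.0], [0.45, -0.07, -0.0], [0.46, 0.1, 0.04], [0.49, 0.26, 0.01], [0.52, 0.44, -0.0]], [[0.4, 0.04, 0.31], [0.4, 0.08, 0.32], [0.41, 0.11, 0.31], [0.41, 0.14, 0.32], [0.42, 0.18, 0.31]], [[0.41, 0.06, 0.33], [0.41, 0.08, 0.34], [0.41, 0.11, 0.34], [0.42, 0.14, 0.33], [0.43, 0.16, 0.33]]]
{'camera_matrix': array([[297.95517233,   0.        , 257.0942991 ],
       [  0.        , 297.95517233, 191.51696657],
       [  0.        ,   0.        ,   1.        ]]), 'dist': array([0.01469746, 0.        , 0.        , 0.        , 0.        ]), 'tool_from_camera': array([[ 2.24550632e-04,  9.57967978e-01,  2.86875066e-01,
         7.77925869e-02],
       [ 9.99999467e-01,  7.39211884e-05, -1.02959329e-03,
         2.67027430e-04],
       [-1.00752355e-03,  2.86875144e-01, -9.57967451e-01,
        -1.57190163e-01],
       [ 0.00000000e+00,  0.00000000e+00,  0.00000000e+00,
         1.00000000e+00]])}
```

View pics/w1.png

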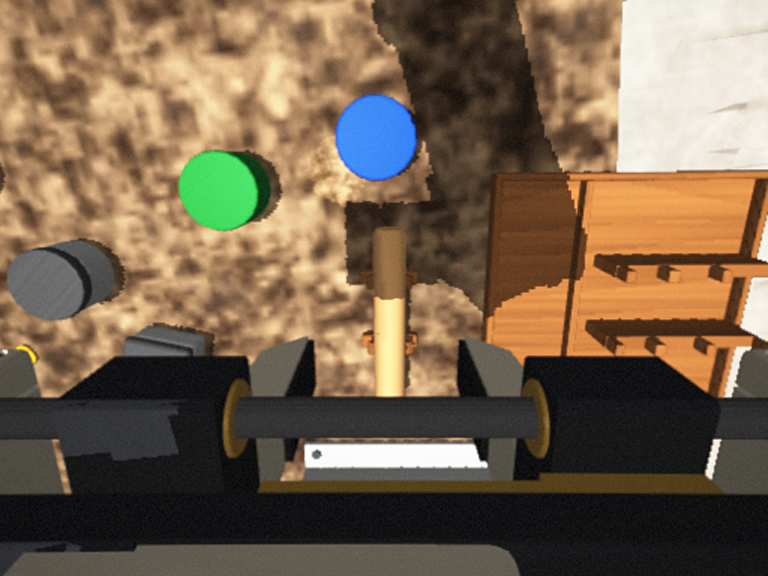

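>>> apply_moves:
  commands:
    - [60,0.2,0.3,0,0.35]
    - [60,0.2,0.3,0,0.35]
    - [60,0.2,0.3,0,0.35]
    - [60,0.1,0.15,0,0.35]
    - [60,0,0,0,0.35]
    - [60,0,0,0,0.35]
    - [60,0,0,0,0.35]
    - [60,0,0,0,0.35]
    - [60,0,0,0,0.34]
    - [60,0,0,0,0]

```text
clock: 2.82
position: [0.4799, 0.1736, 0.2266]
ee_rot: [2.083, -2.352, -0.001]
force: [-0.3, -0.1, -0.2]
width: 0.601
gripper_force: 0.0
```

```bash
python3 - <<'E'
from h import *
s=observe();print(s['position'],s['joints'],s['dq'].round(2))
im,d,P,o,r=cam('wrist');save('w2.png',im);np.savez('/tmp/w2',im=im,P=P,o=o,r=r)
E
```

```text
[0.47991828 0.17363329 0.22659183] [-0.40490665  0.25307636 -0.05744424  1.84408809  0.0159141   1.04530842
  2.55207835] [-0.01 -0.    0.02 -0.   -0.01  0.   -0.09]
```

View pics/w2.png

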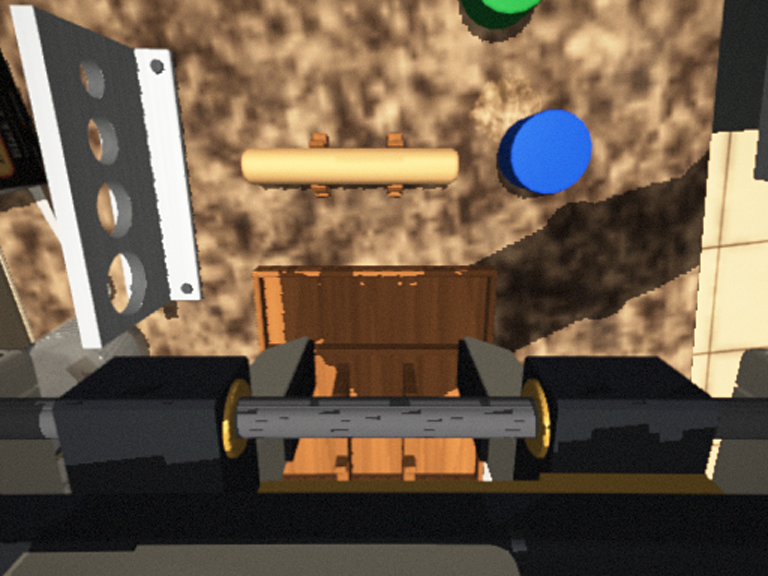

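```bash
python3 - <<'E'
from h import *
t=np.load('/tmp/w2.npz');im=t['im'];P=t['P'];o=t['o'];r=t['r']
def box(x0,y0,x1,y1):
    m=np.zeros(P.shape[:2],bool);m[int(y0/1.5):int(y1/1.5),int(x0/1.5):int(x1/1.5)]=1;return m
z=P[...,2]
m=box(0,0,180,350)&(z>.02)&(z<.1)&(P[...,0]>.62)&(P[...,0]<.72)
Q=P[m]
# line fit x=a+b*y robust on vertical front face
A=np.c_[np.ones(len(Q)),Q[:,1],Q[:,2]];w=np.ones(len(Q),bool)
for _ in range(8):
    c=np.linalg.lstsq(A[w],Q[w,0],rcond=None)[0];e=Q[:,0]-A@c;w=abs(e)<.003
print('front x=a+b y+c z',c,'yaw',np.degrees(np.arctan(-c[1])) ,w.sum(),'y range',np.percentile(Q[w,1],[0,1,99,100]))
yaw=np.arctan(-c[1])*-1
a=-np.arctan(c[1]);ex=np.array([np.cos(a),np.sin(a),0]);ey=np.array([-np.sin(a),np.cos(a),0])
top=P[box(0,0,120,350)&(z>.1)&(z<.116)&(P[...,0]>.62)];print('top rect',cv2.minAreaRect(top[:,:2].astype(np.float32)*1000))
# plane through front at c
n=np.array([1,-c[1],-c[2]]);s=(c[0]-o@n)/(r@n);H=o+r*s[...,None]
# rectified: local y from y=0.0966 anchor
F=np.array([c[0]+c[1]*.0966,.0966,0])
ly=(H-F)@ey;lz=H[...,2]
# hole mask: pixels whose depth point lies behind front plane >4mm, or missing
e=(P-F)@ex - 0
beh=((e>.004)|np.isnan(e))&(lz>.03)&(lz<.1)&(abs(ly)<.098)&box(0,0,200,350)
nc,lab,st,ce=cv2.connectedComponentsWithStats(beh.astype(np.uint8))
for i in range(1,nc):
    if st[i,4]>40:
        q=lab==i;print(st[i,4],'y',np.round(1000*np.array([ly[q].min(),ly[q].max(),lz[q].min(),lz[q].max()]),1),'ctr',np.round(1000*np.array([(ly[q].min()+ly[q].max())/2,(lz[q].min()+lz[q].max())/2])))
        for k in [0]:
            Cw=F+ey*(ly[q].min()+ly[q].max())/2;print('  world',Cw.round(4))
# rod
Q=P[box(235,140,465,195)&(z>.03)&(z<.06)]
cc=Q.mean(0);V=np.linalg.svd((Q-cc)[:,:2],full_matrices=False)[2];q=(Q-cc)[:,:2]@V.T
mid=(q.min(0)+q.max(0))/2@V+cc[:2];print('rod',mid,V[0],q.min(0),q.max(0),'z',np.percentile(Q[:,2],[50,90,98]))
for b in((255,265,495,350),):
    W=P[box(*b)&(z>.014)&(z<.026)];print('box walls',cv2.minAreaRect(W[:,:2].astype(np.float32)*1000))
E
```

```text
front x=a+b y+c z [ 0.64999728  0.12398762 -0.00125686] yaw -7.067896279666097 7181 y range [-0.00107562  0.00070114  0.19577125  0.19799736]
top rect ((667.6790161132812, 97.99705505371094), (200.75875854492188, 14.824501991271973), 82.76441955566406)
197 y [-79.2 -57.5  60.5  76.2] ctr [-68.  68.]
  world [0.6536 0.0288 0.    ]
368 y [-45.6 -16.3  55.5  80.7] ctr [-31.  68.]
  world [0.6582 0.0659 0.    ]
545 y [-3.6 33.4 52.7 85.5] ctr [15. 69.]
  world [0.6638 0.1114 0.    ]
676 y [46.1 90.2 47.9 89. ] ctr [68. 68.]
  world [0.6704 0.1642 0.    ]
rod [0.49811884 0.10316332] [-0.9927962  0.1198153] [-0.08079545 -0.01225189] [0.08027695 0.01294014] z [0.04178821 0.04386769 0.04458383]
box walls ((495.8895263671875, 225.40541076660156), (73.12089538574219, 209.13409423828125), 83.08625030517578)
```

>>> apply_moves:
  commands:
    - [60,-0.2,-0.3,0,-0.35]
    - [60,-0.2,-0.3,0,-0.35]
    - [60,-0.2,-0.3,0,-0.35]
    - [60,-0.09,-0.15,0,-0.35]
    - [60,0,0,0,-0.35]
    - [60,0,0,-0.3,-0.35]
    - [60,0,0,-0.5,-0.35]
    - [60,0,0,-0.5,-0.35]
    - [60,0,0,-0.5,-0.34]
    - [60,0,0,-0.3,0]
    - [60,0,0,0,0]

```text
clock: 4.25
position: [0.4382, 0.1097, 0.0998]
ee_rot: [-0.193, -3.133, 0.002]
force: [-0.3, 0.2, -0.1]
width: 0.596
gripper_force: 0.0
```

>>> apply_moves:
  commands:
    - [60,0,0.01,-0.4,0]
    - [60,0,0,-0.4,0]
    - [60,0,0,-0.35,0]
    - [60,0,0,-0.25,0]
    - [60,0,0,-0.06,0]
    - [60,0,0,0,0]
    - [15,0,0,0,0]
    - [15,0,0,0,0]
    - [15,0,0,0,0]
    - [15,0,0,0,0]
    - [15,0,0,0,0]
  newtons: 45

```text
clock: 5.62
position: [0.4392, 0.1098, 0.0132]
ee_rot: [0.19, 3.136, -0.0]
force: [-0.4, -1.6, 3.4]
width: 0.28
gripper_force: 45.0
```

>>> apply_moves:
  commands:
    - [15,0,0,0.2,0]
    - [15,0,0,0.38,0]
    - [15,0.1,0.3,0,0]
    - [15,0.3,0.4,0,0]
    - [15,0.4,0.4,0,0]
    - [15,0.3,0.12,0,0]
    - [15,0.12,0,0,0]
    - [15,0,0,0,0]
    - [15,0,0,0,0]

```text
clock: 6.75
position: [0.5115, 0.1828, 0.0477]
ee_rot: [-0.19, -3.135, 0.001]
force: [0.5, -0.2, 0.0]
width: 0.282
gripper_force: 45.0
```

```bash
cat > rod.py <<'E'
from h import *
# held rod: axis from top camera depth, relative to TCP
a=np.deg2rad(-7.05);ex=np.array([np.cos(a),np.sin(a)]);ey=np.array([-ex[1],ex[0]])
def rod(L=.145,name='top'):
    s=observe();T=np.array(s['position'])
    im,d,P,o,r=cam(name)
    l=P[...,:2]-T[:2];u=l@ex;v=l@ey;z=P[...,2]
    m=(u>.04)&(u<L+.005)&(abs(v)<.022)&(abs(z-(T[2]+.0318))<.014)
    if name=='top' and s['position'][0]+L>.655: m&=u<.655-T[0]
    u,v,z=u[m],v[m],z[m]
    print('TCP',T.round(4),'n',m.sum(),'u max',np.percentile(u,[98,100]).round(4))
    b=np.arange(.04,L,.02)
    for i in b:
        k=(u>=i)&(u<i+.02)
        if k.sum()>10:print(round(i,3),'v',np.percentile(v[k],[2,98]).round(4),np.mean(np.percentile(v[k],[2,98])).round(4),'ztop',np.percentile(z[k],[80,90]).round(4))
    return im
E
python3 - <<'E'
from rod import *
im=rod();save('t1.png',im[100:300,150:350],3)
im,d,P,o,r=cam('side');save('s1.png',im[120:240,170:350],4)
E
```

```text
TCP [0.5115 0.1828 0.0477] n 202 u max [0.1387 0.1401]
0.06 v [-0.0131 -0.004 ] -0.0085 ztop [0.0766 0.0779]
0.08 v [-0.0125  0.0049] -0.0038 ztop [0.0794 0.0805]
0.1 v [-0.0127  0.0108] -0.0009 ztop [0.0779 0.0792]
0.12 v [-0.0124  0.0117] -0.0003 ztop [0.0775 0.0787]
```

View pics/s1.png

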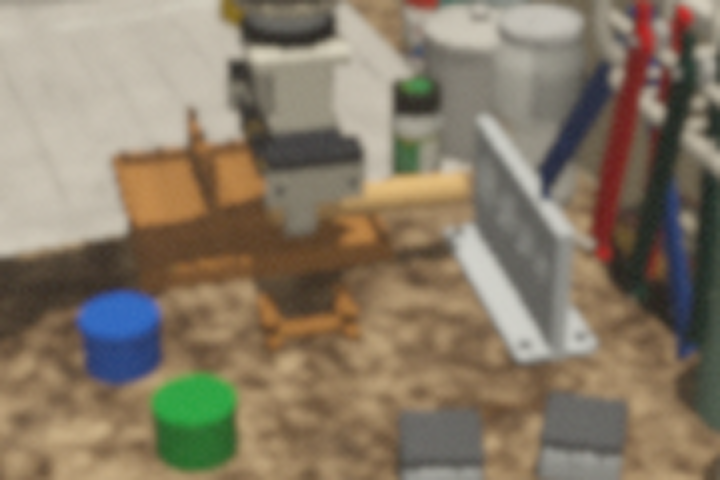

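>>> apply_moves:
  commands:
    - [15,0.2,-0.02,0,0]
    - [15,0.25,-0.03,0,0]
    - [15,0.25,-0.03,0,0]
    - [15,0.25,-0.03,0,0]
    - [15,0.13,-0.02,0,0]
    - [15,0,0,0,0]
    - [15,0,0,0,0]

```text
clock: 7.72
position: [0.5767, 0.1756, 0.0478]
ee_rot: [-0.189, -3.135, 0.0]
force: [0.8, 0.3, -0.5]
width: 0.279
gripper_force: 45.0
```

```bash
python3 - <<'E'
from h import *
im,d,P,o,r=cam('top');s=observe()
F=np.array([.6704,.1642]);a=np.deg2rad(-7.05);ex=np.array([np.cos(a),np.sin(a)]);ey=np.array([-ex[1],ex[0]])
l=P[...,:2]-F;u=l@ex;v=l@ey
m=(u>.018)&(u<.08)&(abs(v)<.02)&(P[...,2]>.05)&(P[...,2]<.1)
print(s['position'],m.sum(),u[m].max()-.012 if m.any() else None,np.percentile(P[m][:,2],[50,90]), np.percentile(v[m],[2,98]))
E
```

```text
[0.57659581 0.17567619 0.04784365] 61 0.032976189475461215 [0.07665392 0.07977814] [-0.01304137  0.00722977]
```

>>> apply_moves:
  commands:
    - [15,-0.2,0.03,0,0]
    - [15,-0.3,0.03,0,0]
    - [15,-0.3,0.04,0,0]
    - [15,-0.285,0.03,0,0]
    - [15,0,0,0,0]
    - [15,-0.03,-0.25,0,0]
    - [15,-0.04,-0.35,0,0]
    - [15,-0.03,-0.277,0,0]
    - [15,0,0,0,0]
    - [15,0,0,0,0]

```text
clock: 9.02
position: [0.5064, 0.1309, 0.048]
ee_rot: [0.19, 3.136, 0.001]
force: [0.5, 0.7, -0.5]
width: 0.279
gripper_force: 45.0
```

>>> apply_moves:
  commands:
    - [15,0.2,-0.02,0,0]
    - [15,0.25,-0.03,0,0]
    - [15,0.25,-0.03,0,0]
    - [15,0.25,-0.03,0,0]
    - [15,0.13,-0.02,0,0]
    - [15,0,0,0,0]
    - [15,0,0,0,0]

```text
clock: 9.9
position: [0.5703, 0.123, 0.0478]
ee_rot: [-0.189, -3.135, 0.0]
force: [-1.1, 0.0, -0.5]
width: 0.28
gripper_force: 45.0
```

```bash
cat > out.py <<'E'
import sys
from h import *
im,d,P,o,r=cam('top');s=observe()
F=np.array([float(sys.argv[1]),float(sys.argv[2])]);a=np.deg2rad(-7.05);ex=np.array([np.cos(a),np.sin(a)]);ey=np.array([-ex[1],ex[0]])
l=P[...,:2]-F;u=l@ex;v=l@ey
for n,lo,hi in(('far',.022,.08),('near',-.04,-.003)):
    m=(u>lo)&(u<hi)&(abs(v)<.022)&(P[...,2]>.055)&(P[...,2]<.095)
    if m.any():print(n,s['position'],m.sum(),'out',u[m].max()-.012,'z',np.percentile(P[m][:,2],[50,90]),'v',np.percentile(v[m],[2,98]),np.median(v[m]))
E
python3 out.py .6638 .1114
```

>>> apply_moves:
  commands:
    - [15,-0.2,0.03,0,0]
    - [15,-0.3,0.03,0,0]
    - [15,-0.3,0.04,0,0]
    - [15,-0.265,0.03,0,0]
    - [15,0,0,0,0]
    - [15,-0.03,-0.22,0,0]
    - [15,-0.04,-0.3,0,0]
    - [15,-0.03,-0.235,0.015,0]
    - [15,0,0,0,0]
    - [15,0,0,0,0]

```text
clock: 11.2
position: [0.5013, 0.0856, 0.0489]
ee_rot: [0.19, 3.136, 0.001]
force: [0.1, 0.9, -0.7]
width: 0.281
gripper_force: 45.0
```

```bash
python3 - <<'E'
from rod import *
im=rod();save('t2.png',im[100:260,170:310],5)
E
```

```text
TCP [0.5013 0.0856 0.0489] n 19 u max [0.14   0.1402]
0.12 v [0.0006 0.013 ] 0.0068 ztop [0.0781 0.0785]
```

View pics/t2.png

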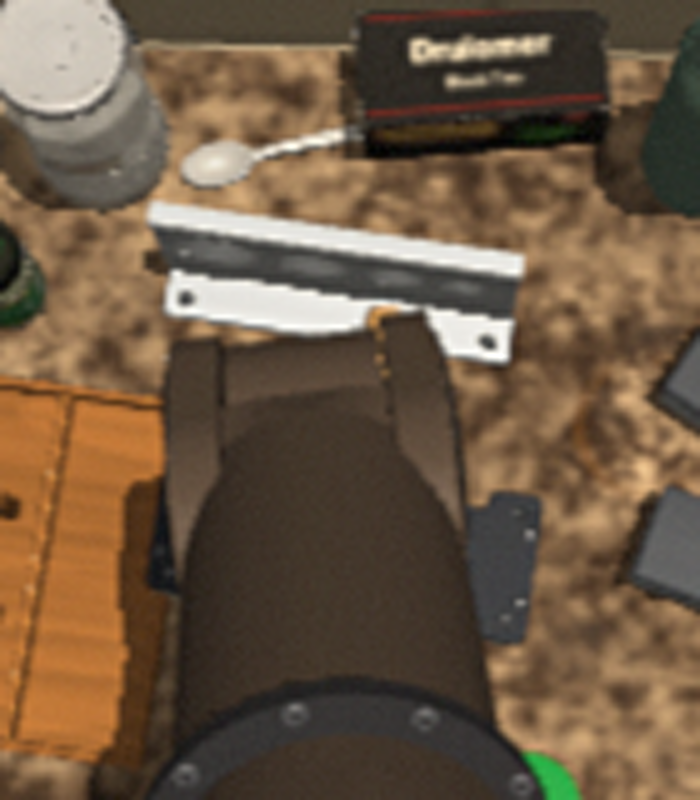

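>>> apply_moves:
  commands:
    - [15,0.12,-0.015,0,0]
    - [15,0.12,-0.015,0,0]
    - [15,0.09,-0.01,0,0]
    - [15,0.09,-0.01,0,0]
    - [15,0,0,0,0]

```text
clock: 11.88
position: [0.5267, 0.0823, 0.0488]
ee_rot: [0.19, 3.136, 0.0]
force: [0.0, 0.0, -1.1]
width: 0.282
gripper_force: 45.0
```

>>> apply_moves:
  commands:
    - [15,0.15,-0.02,0,0]
    - [15,0.15,-0.02,0,0]
    - [15,0.15,-0.02,0,0]
    - [15,0.13,-0.015,0,0]
    - [15,0.06,0,0,0]
    - [15,0,0,0,0]

```text
clock: 12.62
position: [0.5647, 0.0779, 0.0488]
ee_rot: [-0.19, -3.136, -0.0]
force: [-0.7, 0.6, -1.4]
width: 0.281
gripper_force: 45.0
```

```bash
python3 - <<'E'
from h import *
print(observe()['force'])
im,d,P,o,r=cam('side');save('s2.png',im[130:240,210:340],5)
E
python3 out.py .6582 .0659
```

```text
[-0.67394783  0.5697493  -1.38630258]
```

View pics/s2.png

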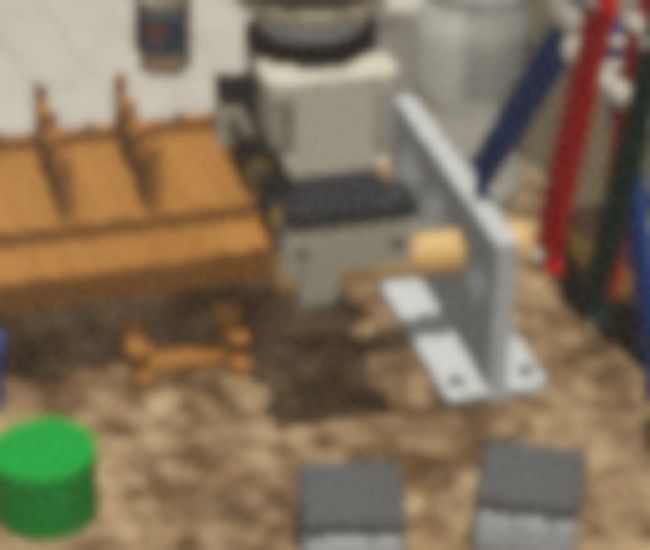

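>>> apply_moves:
  commands:
    - [15,-0.2,0.03,0,0]
    - [15,-0.3,0.03,0,0]
    - [15,-0.3,0.04,0,0]
    - [15,-0.28,0.03,0,0]
    - [15,0,0,0,0]
    - [15,-0.02,-0.2,0,0]
    - [15,-0.03,-0.25,0,0]
    - [15,-0.02,-0.175,0,0]
    - [15,0,0,0,0]
    - [15,0.12,-0.015,0,0]
    - [15,0.12,-0.015,0,0]
    - [15,0,0,0,0]

```text
clock: 14.22
position: [0.511, 0.0467, 0.0488]
ee_rot: [0.189, 3.135, 0.0]
force: [0.2, 0.1, -1.2]
width: 0.28
gripper_force: 45.0
```

>>> apply_moves:
  commands:
    - [15,0.04,-0.005,0,0]
    - [15,0.04,-0.005,0,0]
    - [15,0.03,0,0,0]
    - [15,0.03,0,0,0]
    - [15,0,0,0,0]

```text
clock: 14.85
position: [0.5175, 0.0455, 0.0485]
ee_rot: [-0.19, -3.134, 0.001]
force: [-4.0, -1.0, -0.8]
width: 0.278
gripper_force: 45.0
```

>>> apply_moves:
  commands:
    - [15,0.04,-0.005,0,0]
    - [15,0,0,0,0]

```text
clock: 15.1
position: [0.5177, 0.0453, 0.0479]
ee_rot: [-0.189, -3.13, 0.001]
force: [-8.9, -0.5, -0.8]
width: 0.279
gripper_force: 45.0
```

>>> apply_moves:
  commands:
    - [15,-0.2,0.02,0,0]
    - [15,-0.4,0.05,0,0]
    - [15,-0.5,0.06,0.4,0]
    - [15,-0.2,0.3,0.6,0]
    - [15,0,0.6,0.7,0]
    - [15,0,0.6,0.7,0]
    - [15,0,0.6,0.5,0]
    - [15,0,0.6,0.1,0]
    - [15,0,0.6,0,0]
    - [15,0,0.6,0,0]
    - [15,0,0.2,0,0]
    - [15,0,0,0,0]

```text
clock: 16.6
position: [0.4427, 0.2997, 0.2288]
ee_rot: [0.188, 3.136, 0.0]
force: [-0.3, -2.0, -1.1]
width: 0.28
gripper_force: 45.0
```

```bash
python3 - <<'E'
from h import *
im,d,P,o,r=cam('wrist');save('w3.png',im);np.savez('/tmp/w3',im=im,P=P,o=o,r=r)
print(o)
E
```

```text
[0.36537591 0.30921246 0.38596229]
```

View pics/w3.png

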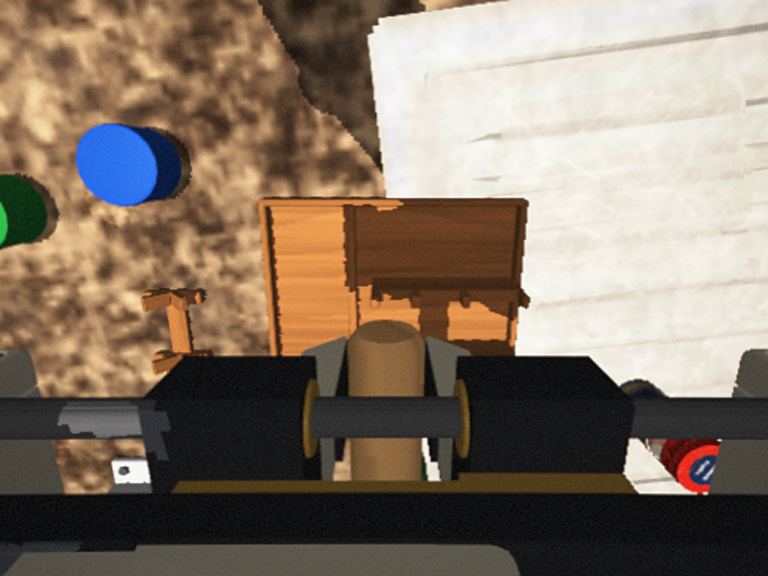

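```bash
python3 - <<'E'
from h import *
t=np.load('/tmp/w3.npz');P=t['P'].copy()
a=np.deg2rad(-7.05);ex=np.array([np.cos(a),np.sin(a)]);ey=np.array([-ex[1],ex[0]])
B=np.array([.511,.300])
z=P[...,2];u=(P[...,:2]-B)@ex;v=(P[...,:2]-B)@ey
vis=np.zeros(z.shape,bool);vis[:235,:]=1
m=vis&(z>.013)&(z<.026)&(abs(v)<.13)&(u<-.02)&(u>-.13)
near=m&(u<-.085)
print('near wall u',np.percentile(u[near],[1,10,50,90,99]).round(4),'v',np.percentile(v[near],[0,1,99,100]).round(4))
q=near&(abs(v)<.1);print('slope',np.polyfit(v[q],u[q],1))
for lo,hi,n in((-.13,-.09,'right wall'),(-.05,-.02,'partition'),(.09,.13,'left wall')):
    k=m&(v>lo)&(v<hi)&(u>-.095)
    if k.sum()>5:print(n,k.sum(),np.percentile(v[k],[2,50,98]).round(4),'slope',np.polyfit(u[k],v[k],1)[0].round(3))
c=vis&(z>.052)&(z<.072)&(u<0)&(u>-.07)&(abs(v)<.13)
print('comb u',np.percentile(u[c],[2,50,98]).round(4),c.sum())
h,e=np.histogram(v[c],bins=np.arange(-.05,.125,.003));print([(round(b,3),int(n)) for b,n in zip(e,h)])
# top-camera combs too
t=np.load('/tmp/top.npz');P=t['P'];z=P[...,2];u=(P[...,:2]-B)@ex;v=(P[...,:2]-B)@ey
for nm,lo,hi in(('near',-.06,0),('far',0,.06)):
    c=(z>.052)&(z<.072)&(u>lo)&(u<hi)&(abs(v)<.12)
    print(nm,'u',np.percentile(u[c],[2,50,98]).round(4));h,e=np.histogram(v[c],bins=np.arange(-.05,.125,.003));print([(round(b,3),int(n)) for b,n in zip(e,h)])
w=(z>.013)&(z<.026)&(abs(v)<.13)&(abs(u)<.13)
for n,s in(('near',u<-.09),('far',u>.09),('right',(v<-.09)),('left',v>.09),('part',(abs(v+.035)<.012)&(abs(u)<.09))):
    k=w&s;print(n,k.sum(),'u',np.median(u[k]).round(4),'v',np.median(v[k]).round(4))
E
```

```text
near wall u [-0.1106 -0.1098 -0.1065 -0.0942 -0.086 ] v [-0.1127 -0.1115  0.1066  0.1078]
slope [-0.01637293 -0.10649189]
right wall 344 [-0.112  -0.1079 -0.1052] slope 0.023
partition 292 [-0.0394 -0.0364 -0.0336] slope 0.008
left wall 284 [0.0928 0.1037 0.1077] slope -0.04
comb u [-0.0418 -0.0379 -0.032 ] 270
[(np.float64(-0.05), 0), (np.float64(-0.047), 0), (np.float64(-0.044), 0), (np.float64(-0.041), 0), (np.float64(-0.038), 0), (np.float64(-0.035), 0), (np.float64(-0.032), 0), (np.float64(-0.029), 0), (np.float64(-0.026), 0), (np.float64(-0.023), 0), (np.float64(-0.02), 28), (np.float64(-0.017), 22), (np.float64(-0.014), 19), (np.float64(-0.011), 0), (np.float64(-0.008), 0), (np.float64(-0.005), 0), (np.float64(-0.002), 0), (np.float64(0.001), 0), (np.float64(0.004), 0), (np.float64(0.007), 0), (np.float64(0.01), 19), (np.float64(0.013), 21), (np.float64(0.016), 32), (np.float64(0.019), 7), (np.float64(0.022), 0), (np.float64(0.025), 0), (np.float64(0.028), 0), (np.float64(0.031), 0), (np.float64(0.034), 0), (np.float64(0.037), 0), (np.float64(0.04), 0), (np.float64(0.043), 0),
[... 2935 characters left out ...]
.052), 4), (np.float64(0.055), 0), (np.float64(0.058), 0), (np.float64(0.061), 0), (np.float64(0.064), 0), (np.float64(0.067), 0), (np.float64(0.07), 0), (np.float64(0.073), 0), (np.float64(0.076), 0), (np.float64(0.079), 0), (np.float64(0.082), 0), (np.float64(0.085), 0), (np.float64(0.088), 0), (np.float64(0.091), 0), (np.float64(0.094), 6), (np.float64(0.097), 4), (np.float64(0.1), 1), (np.float64(0.103), 0), (np.float64(0.106), 0), (np.float64(0.109), 0), (np.float64(0.112), 0), (np.float64(0.115), 0), (np.float64(0.118), 0), (np.float64(0.121), 0)]
near 211 u -0.1045 v -0.013
far 191 u 0.0954 v -0.0045
right 209 u -0.0062 v -0.1093
left 195 u -0.0094 v 0.1017
part 160 u 0.0008 v -0.0383
```

>>> apply_moves:
  commands:
    - [15,0.05,0.3,-0.3,0]
    - [15,0.1,0.39,-0.5,0]
    - [15,0,0,-0.6,0]
    - [15,0,0,-0.6,0]
    - [15,0,0,-0.4,0]
    - [15,0,0,-0.15,0]
    - [15,0,0,0,0]
    - [15,0,0,0,0]

```text
clock: 17.65
position: [0.4525, 0.3411, 0.0768]
ee_rot: [0.19, 3.135, 0.002]
force: [-0.5, -1.1, -1.0]
width: 0.281
gripper_force: 45.0
```

```bash
cat > sl.py <<'E'
from h import *
import sys
im,d,P,o,r=cam('wrist');T=observe()['position'];print(T.round(4))
a=np.deg2rad(-7.05);ex=np.array([np.cos(a),np.sin(a)]);ey=np.array([-ex[1],ex[0]])
B=np.array([.511,.300])
z=P[...,2];u=(P[...,:2]-B)@ex;v=(P[...,:2]-B)@ey
c=(z>.05)&(z<.072)&(u<-.01)&(u>-.07)&(v>-.05)&(v<.12)
k=c&(u>-.046)&(u<-.02)
h,e=np.histogram(v[k],bins=np.arange(-.03,.11,.002));print([(round(float(b),3),int(n)) for b,n in zip(e,h) if n])
for lo in np.arange(-.15,0,.02):
    q=(z>.06)&(z<.11)&(u>lo)&(u<lo+.02)&(abs(v-.034)<.018)
    if q.sum()>20:print('rod u',round(lo,2),'v',np.percentile(v[q],[2,98]).round(4),'ztop',np.percentile(z[q],90).round(4))
save(sys.argv[1],im)
E
python3 sl.py w4.png
```

```text
[0.4525 0.3412 0.0769]
[]
rod u -0.09 v [0.017 0.051] ztop 0.1068
rod u -0.07 v [0.0213 0.0471] ztop 0.1068
rod u -0.05 v [0.0222 0.0463] ztop 0.1068
```

>>> apply_moves:
  commands:
    - [15,0,0,-0.15,0]
    - [15,0,0,-0.15,0]
    - [15,0,0,-0.12,0]
    - [15,0,0,-0.1,0]
    - [15,0,0,0,0]

```text
clock: 18.32
position: [0.4516, 0.3404, 0.044]
ee_rot: [-0.19, -3.135, 0.001]
force: [0.4, -0.2, -0.8]
width: 0.284
gripper_force: 45.0
```

>>> apply_moves:
  commands:
    - [15,0,0,-0.03,0]
    - [15,0,0,0,0]
    - [15,0,0,-0.03,0]
    - [15,0,0,0,0]

```text
clock: 18.82
position: [0.4519, 0.3408, 0.0411]
ee_rot: [0.19, 3.136, 0.0]
force: [0.2, 0.5, 0.3]
width: 0.278
gripper_force: 45.0
```

>>> apply_moves:
  commands:
    - [35,0,0,-0.01,0]
    - [45,0,0,0,0]
    - [60,0,0,0,0]
    - [60,0,0,0,0]
    - [60,0,0,0.4,0]
    - [60,0,0,0.6,0]
    - [60,0,0,0.7,0]
    - [60,0,-0.3,0.6,0]
    - [60,0,-0.6,0.3,0]
    - [60,0,-0.7,0,0]
    - [60,0,-0.7,0,0]
    - [60,0,-0.7,0,0]

```text
clock: 20.32
position: [0.4517, 0.1593, 0.1966]
ee_rot: [0.19, 3.135, 0.0]
force: [0.1, -0.7, 0.4]
width: 0.603
gripper_force: 0.0
```

>>> apply_moves:
  commands:
    - [80,0,-0.8,0,0]
    - [80,0,-0.8,0,0]
    - [80,0,-0.8,0,0]
    - [80,-0.2,-0.6,0,0]
    - [80,0,0,0,0]

```text
clock: 20.95
position: [0.4389, -0.0222, 0.1966]
ee_rot: [-0.198, -3.135, 0.001]
force: [0.7, 1.2, 0.4]
width: 0.797
gripper_force: 0.0
```

```bash
python3 - <<'E'
from h import *
im,d,P,o,r=cam('top');save('t3.png',im[120:310,90:420],2.4);np.savez('/tmp/top2',im=im,P=P,o=o,r=r)
E
```

```text
(no output)
```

View pics/t3.png

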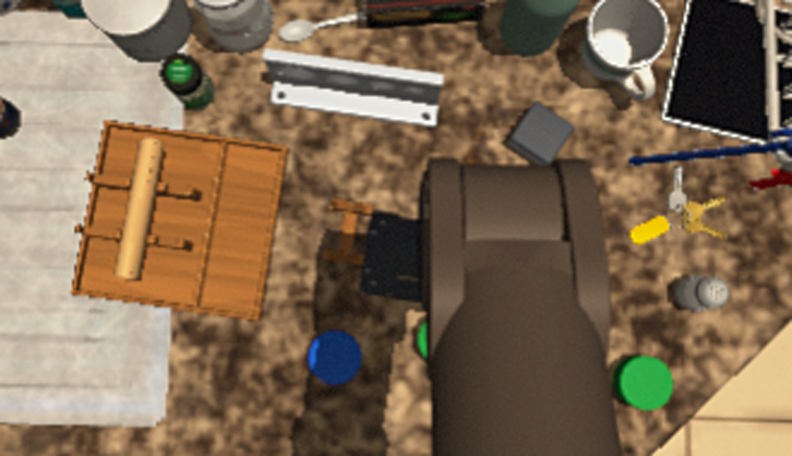

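>>> apply_moves:
  commands:
    - [90,0.3,-0.4,0,-0.25]
    - [90,0.3,-0.5,0,-0.235]
    - [90,0.25,-0.48,0,0]
    - [90,0,0,0,0]
    - [90,0,0,0,0]

```text
clock: 21.62
position: [0.4908, -0.1006, 0.1962]
ee_rot: [-0.565, -3.09, -0.001]
force: [-0.2, 0.1, 0.0]
width: 0.897
gripper_force: 0.0
```

```bash
cat > tin.py <<'E'
from h import *
import sys
# tops of tins near (x,y) from camera; prints minAreaRect + centroid
def tins(name,spots,rad=.05,P=None):
    if P is None: im,d,P,o,r=cam(name)
    s=observe();T=s['position'];n=s['ee_rot'];ya=(2*np.degrees(np.arctan2(n[1],n[0]))-90)%180
    print('TCP',T.round(4),'closing axis',ya.round(1))
    for x,y in spots:
        m=(np.hypot(P[...,0]-x,P[...,1]-y)<rad)&(P[...,2]>.034)&(P[...,2]<.06)
        m=cv2.morphologyEx(m.astype(np.uint8),cv2.MORPH_OPEN,np.ones((3,3)))>0
        Q=P[m]
        if len(Q)<20: print((x,y),'none',len(Q));continue
        c,wh,a=cv2.minAreaRect(Q[:,:2].astype(np.float32)*1000)
        cc,rr=cv2.minEnclosingCircle(Q[:,:2].astype(np.float32)*1000)
        print((x,y),len(Q),'rect',np.round(c,1),np.round(wh,1),round(a,1),'circ',np.round(cc,1),round(rr,1),'z',np.median(Q[:,2]).round(4),'grip dxy units',((np.array(c)/1000-T[:2])/.06).round(3))
if __name__=='__main__':
    v=list(map(float,sys.argv[2:]));tins(sys.argv[1],list(zip(v[::2],v[1::2])))
E
python3 tin.py wrist .518 -.105 .431 -.165
python3 - <<'E'
from tin import *
P=np.load('/tmp/top2.npz')['P'];tins('',[(.615,-.124)],P=P)
a=np.deg2rad(-7.05);ex=np.array([np.cos(a),np.sin(a)]);ey=np.array([-ex[1],ex[0]]);B=np.array([.511,.3])
z=P[...,2];u=(P[...,:2]-B)@ex;v=(P[...,:2]-B)@ey
for lo in(-.08,-.05,-.02,.01,.04):
    q=(z>.064)&(z<.09)&(u>lo)&(u<lo+.03)&(abs(v-.034)<.03);print(lo,q.sum(),'v',np.percentile(v[q],[5,95]).round(4),'z',np.percentile(z[q],[50,90]).round(4))
q=(z>.06)&(z<.09)&(abs(v-.034)<.02);print(np.percentile(u[q],[0,1,99,100]))
E
```

```text
TCP [ 0.4907 -0.1005  0.1962] closing axis 69.3
(0.518, -0.105) 2373 rect [ 516.6 -101.2] [56.  55.3] 70.2 circ [ 516.2 -101.3] 37.3 z 0.0391 grip dxy units [ 0.431 -0.011]
(0.431, -0.165) 2642 rect [ 428.6 -161.8] [59.1 58.1] 68.7 circ [ 428.9 -162.2] 30.1 z 0.043 grip dxy units [-1.034 -1.022]
TCP [ 0.4907 -0.1005  0.1962] closing axis 69.3
(0.615, -0.124) 391 rect [ 615.  -123.7] [55.4 56.3] 57.9 circ [ 614.2 -124.1] 35.6 z 0.0406 grip dxy units [ 2.071 -0.387]
-0.08 98 v [0.0244 0.045 ] z [0.0696 0.0728]
-0.05 101 v [0.0227 0.0448] z [0.0703 0.0732]
-0.02 97 v [0.0239 0.0451] z [0.0703 0.0739]
0.01 101 v [0.0231 0.0449] z [0.0697 0.0737]
0.04 100 v [0.0236 0.0452] z [0.0699 0.0733]
[-0.08217193 -0.07977781  0.30234113  0.30464512]
```

>>> apply_moves:
  commands:
    - [90,0.25,-0.01,0,0.03]
    - [90,0.18,0,-0.4,0]
    - [90,0,0,-0.6,0]
    - [90,0,0,-0.7,0]
    - [90,0,0,-0.6,0]
    - [90,0,0,-0.4,0]
    - [90,0,0,-0.25,0]
    - [90,0,0,0,0]
    - [40,0,0,0,0]
    - [40,0,0,0,0]
    - [40,0,0,0,0]
    - [40,0,0,0,0]
  newtons: 35

```text
clock: 23.18
position: [0.5171, -0.1027, 0.02]
ee_rot: [0.544, 3.093, 0.0]
force: [-0.7, 1.0, 6.1]
width: 0.608
gripper_force: 35.0
```

>>> apply_moves:
  commands:
    - [40,0,0,0.4,0]
    - [40,0,0,0.6,0]
    - [40,0.1,0.4,0.4,0.2]
    - [40,0.1,0.7,0,0.25]
    - [40,0.1,0.8,0,0]
    - [40,0.1,0.8,0,0]
    - [40,0.1,0.8,0,0]
    - [40,0.1,0.8,0,0]
    - [40,0.03,0.8,0,0]
    - [40,0,0.3,0,0]
    - [40,0,0,0,0]
    - [40,0,0,0,0]

```text
clock: 24.68
position: [0.5546, 0.2189, 0.1034]
ee_rot: [-0.197, -3.135, 0.002]
force: [-0.6, -0.2, -0.8]
width: 0.606
gripper_force: 35.0
```

```bash
cat > bay.py <<'E'
from h import *
a=np.deg2rad(-7.05);ex=np.array([np.cos(a),np.sin(a)]);ey=np.array([-ex[1],ex[0]]);C=np.array([.5060,.2988])
im,d,P,o,r=cam('wrist');s=observe();T=s['position'];n=s['ee_rot']
print('TCP local',((T[:2]-C)@ex).round(4),((T[:2]-C)@ey).round(4),T.round(4),'axis',((2*np.degrees(np.arctan2(n[1],n[0]))-90)%180).round(2))
z=P[...,2];u=(P[...,:2]-C)@ex;v=(P[...,:2]-C)@ey
w=(z>.014)&(z<.026)&(u>-.11)&(u<.09)
for nm,lo,hi in(('right',-.125,-.09),('part',-.05,-.02)):
    for ul in(-.09,-.045,0,.045):
        k=w&(v>lo)&(v<hi)&(u>ul)&(u<ul+.045)
        if k.sum()>15:print(nm,ul,k.sum(),np.percentile(v[k],[3,50,97]).round(4))
k=(z>.038)&(z<.06)&(abs(u)<.11)&(v<-.03)&(v>-.12)
for nm,lo,hi in(('tin',-.1,.1),):
    if k.sum()>30:
        Q=np.c_[u[k],v[k]];print('tins u',np.percentile(Q[:,0],[1,99]).round(4),'v',np.percentile(Q[:,1],[1,99]).round(4),cv2.minAreaRect(Q.astype(np.float32)*1000))
import sys
if len(sys.argv)>1:save(sys.argv[1],im)
E
python3 bay.py
```

```text
TCP local 0.0581 -0.0734 [0.5547 0.2188 0.1035] axis 82.77
right -0.09 584 [-0.1104 -0.1073 -0.1048]
right -0.045 521 [-0.1102 -0.1068 -0.1039]
right 0 420 [-0.1096 -0.1063 -0.1038]
right 0.045 59 [-0.1095 -0.1067 -0.1037]
part -0.09 598 [-0.0385 -0.0359 -0.0327]
part -0.045 526 [-0.0382 -0.0356 -0.0325]
part 0 442 [-0.0379 -0.0354 -0.0321]
part 0.045 96 [-0.0378 -0.0344 -0.0321]
```

>>> apply_moves:
  commands:
    - [40,0.005,0.037,-0.2,0.015]
    - [40,0,0,-0.35,0]
    - [40,0,0,-0.35,0]
    - [40,0,0,-0.2,0]
    - [40,0,0,-0.1,0]
    - [40,0,0,0,0]
    - [40,0,0,-0.03,0]
    - [40,0,0,0,0]

```text
clock: 25.72
position: [0.555, 0.2237, 0.03]
ee_rot: [0.182, 3.136, 0.001]
force: [-1.0, 0.1, -0.8]
width: 0.607
gripper_force: 35.0
```

>>> apply_moves:
  commands:
    - [40,0,-0.04,0,0]
    - [40,0,0,-0.03,0]
    - [40,0,0,-0.03,0]
    - [40,0,0,0,0]

```text
clock: 26.22
position: [0.5547, 0.2211, 0.0261]
ee_rot: [0.182, 3.136, 0.0]
force: [-1.0, -0.5, 1.9]
width: 0.605
gripper_force: 35.0
```

>>> apply_moves:
  commands:
    - [70,0,0,0,0]
    - [70,0,0,0,0]
    - [70,0,0,0,0]
    - [70,0,0,0.5,0]
    - [70,0,0,0.8,0]
    - [70,0,-0.2,0.9,0]
    - [90,0,-0.5,0.6,-0.2]
    - [90,0,-0.8,0.04,-0.25]
    - [90,0.1,-0.8,0,-0.25]
    - [90,0.1,-0.8,0,-0.18]
    - [90,0.2,-0.8,0,0]
    - [90,0.1,-0.8,0,0]

```text
clock: 27.72
position: [0.5851, -0.0623, 0.1965]
ee_rot: [0.861, 3.021, 0.0]
force: [0.4, -0.7, 0.1]
width: 0.906
gripper_force: 0.0
```

>>> apply_moves:
  commands:
    - [90,0.1,-0.7,0,0]
    - [90,0,-0.35,0,0]
    - [90,0,0,0,0]
    - [90,0,0,0,0]

```text
clock: 28.22
position: [0.5908, -0.1216, 0.1962]
ee_rot: [-0.858, -3.021, -0.002]
force: [0.2, 0.1, -0.6]
width: 0.9
gripper_force: 0.0
```

```bash
python3 tin.py wrist .615 -.124; python3 - <<'E'
from h import *
im,d,P,o,r=cam('top');np.savez('/tmp/top3',im=im,P=P,o=o,r=r)
a=np.deg2rad(-7.05);ex=np.array([np.cos(a),np.sin(a)]);ey=np.array([-ex[1],ex[0]]);C=np.array([.5060,.2988])
z=P[...,2];u=(P[...,:2]-C)@ex;v=(P[...,:2]-C)@ey
k=(z>.038)&(z<.06)&(abs(u)<.1)&(v<-.03)&(v>-.12);print(k.sum(),np.percentile(u[k],[2,98]),np.percentile(v[k],[2,98]),np.median(z[k]))
k=(abs(v+.107)<.006)&(abs(u)<.09)&(z>.012)&(z<.03);print('right wall top cam',np.median(v[k]))
E
```

```text
TCP [ 0.5909 -0.1214  0.1963] closing axis 58.3
(0.615, -0.124) 2386 rect [ 613.1 -120.1] [55.9 55.1] 56.6 circ [ 613.2 -120.5] 37.4 z 0.039 grip dxy units [0.37  0.022]
408 [0.03196556 0.08555181] [-0.09838914 -0.04499025] 0.04658746191852703
right wall top cam -0.1083874548461148
```

>>> apply_moves:
  commands:
    - [90,0.2,0.02,0,-0.06]
    - [90,0.17,0,-0.4,0]
    - [90,0,0,-0.6,0]
    - [90,0,0,-0.7,0]
    - [90,0,0,-0.6,0]
    - [90,0,0,-0.4,0]
    - [90,0,0,-0.24,0]
    - [90,0,0,0,0]
    - [40,0,0,0,0]
    - [40,0,0,0,0]
    - [40,0,0,0,0]
    - [40,0,0,0,0]

```text
clock: 29.82
position: [0.6134, -0.1227, 0.0207]
ee_rot: [0.907, 3.007, 0.001]
force: [-0.4, 0.7, 4.2]
width: 0.607
gripper_force: 35.0
```

>>> apply_moves:
  commands:
    - [40,0,0,0.4,0]
    - [40,0,0,0.6,0]
    - [40,-0.3,0.3,0.4,0.2]
    - [40,-0.4,0.6,0,0.25]
    - [40,-0.4,0.7,0,0.25]
    - [40,-0.4,0.8,0,0.237]
    - [40,-0.3,0.8,0,0]
    - [40,-0.17,0.8,0,0]
    - [40,0,0.8,0,0]
    - [40,0,0.7,0,0]
    - [40,0,0.35,0,0]
    - [40,0,0,0,0]

```text
clock: 31.32
position: [0.4945, 0.2293, 0.1039]
ee_rot: [-0.181, -3.136, 0.0]
force: [0.1, -0.9, -1.1]
width: 0.608
gripper_force: 35.0
```

>>> apply_moves:
  commands:
    - [40,0,0,-0.2,0]
    - [40,0,0,-0.3,0]
    - [40,0,0,0,0]
    - [40,0,0,0,0]

```text
clock: 31.82
position: [0.495, 0.2272, 0.0741]
ee_rot: [-0.187, -3.136, 0.001]
force: [-0.4, -0.1, -1.2]
width: 0.605
gripper_force: 35.0
```

```bash
python3 bay.py
```

```text
TCP local -0.002 -0.072 [0.4952 0.2276 0.0744] axis 83.21
right -0.09 625 [-0.1101 -0.1068 -0.1041]
right -0.045 393 [-0.1098 -0.1068 -0.1041]
right 0.045 98 [-0.1097 -0.1068 -0.1035]
part -0.09 636 [-0.0384 -0.0358 -0.0327]
part -0.045 428 [-0.0382 -0.0354 -0.0324]
part 0.045 104 [-0.0378 -0.0349 -0.0322]
tins u [-0.0305  0.0755] v [-0.0979 -0.0434] ((23.26317596435547, -70.3833236694336), (56.49272918701172, 108.26483917236328), 89.56978607177734)
```

>>> apply_moves:
  commands:
    - [40,0,0,-0.25,0]
    - [40,0,0,-0.3,0]
    - [40,0,0,-0.15,0]
    - [40,0,0,-0.08,0]
    - [40,0,0,0,0]
    - [40,0,0,0,0]

```text
clock: 32.62
position: [0.495, 0.2284, 0.0274]
ee_rot: [0.184, 3.136, 0.001]
force: [-0.1, -0.4, -0.7]
width: 0.607
gripper_force: 35.0
```

>>> apply_moves:
  commands:
    - [40,0.035,-0.004,0,0]
    - [40,0.03,-0.004,0,0]
    - [40,0,0,-0.015,0]
    - [40,0,0,0,0]

```text
clock: 33.12
position: [0.4991, 0.2278, 0.0266]
ee_rot: [0.185, 3.135, 0.001]
force: [-0.1, -0.3, 2.7]
width: 0.61
gripper_force: 35.0
```

>>> apply_moves:
  commands:
    - [70,0,0,0,0]
    - [70,0,0,0,0]
    - [70,0,0,0,0]
    - [70,0,0,0.5,0]
    - [70,0,0,0.8,0]
    - [70,0,-0.2,0.9,0]
    - [90,-0.1,-0.5,0.6,0]
    - [90,-0.2,-0.8,0,0]
    - [90,-0.2,-0.8,0,0]
    - [90,-0.2,-0.8,0,0]
    - [90,-0.2,-0.8,0,0]
    - [90,-0.2,-0.8,0,0]

```text
clock: 34.62
position: [0.432, -0.0556, 0.1945]
ee_rot: [0.184, 3.136, 0.0]
force: [-0.0, -0.1, 0.7]
width: 0.897
gripper_force: 0.0
```

>>> apply_moves:
  commands:
    - [90,-0.2,-0.8,0,0]
    - [90,-0.2,-0.7,0,0]
    - [90,0,-0.3,0,0]
    - [90,0,0,0,0]
    - [90,0,0,0,0]

```text
clock: 35.25
position: [0.4087, -0.1612, 0.1942]
ee_rot: [-0.183, -3.136, -0.001]
force: [-0.3, -0.3, 0.3]
width: 0.898
gripper_force: 0.0
```

```bash
python3 tin.py wrist .43 -.163; python3 - <<'E'
from h import *
im,d,P,o,r=cam('top')
a=np.deg2rad(-7.05);ex=np.array([np.cos(a),np.sin(a)]);ey=np.array([-ex[1],ex[0]]);C=np.array([.5060,.2988])
z=P[...,2];u=(P[...,:2]-C)@ex;v=(P[...,:2]-C)@ey
k=(z>.038)&(z<.06)&(abs(u)<.1)&(v<-.03)&(v>-.12);print(k.sum(),np.percentile(u[k],[1,99]),np.percentile(v[k],[2,98]),np.percentile(z[k],[10,50,90]))
E
```

```text
TCP [ 0.4088 -0.161   0.1942] closing axis 83.4
(0.43, -0.163) 1246 rect [ 403.  -143.9] [56.8 33.1] 58.1 circ [ 397.4 -140.4] 28.4 z 0.0431 grip dxy units [-0.096  0.285]
823 [-0.0243421   0.08535523] [-0.09862892 -0.04508672] [0.04330641 0.04632762 0.04903041]
```

```bash
python3 tin.py wrist .395 -.125; python3 - <<'E'
from h import *
im,d,P,o,r=cam('wrist');save('w5.png',im)
E
```

```text
TCP [ 0.4088 -0.1611  0.1943] closing axis 83.4
(0.395, -0.125) 2473 rect [ 392.2 -136.8] [58.3 58.3] 81.9 circ [ 392.6 -137.1] 29.9 z 0.0431 grip dxy units [-0.277  0.405]
```

View pics/w5.png

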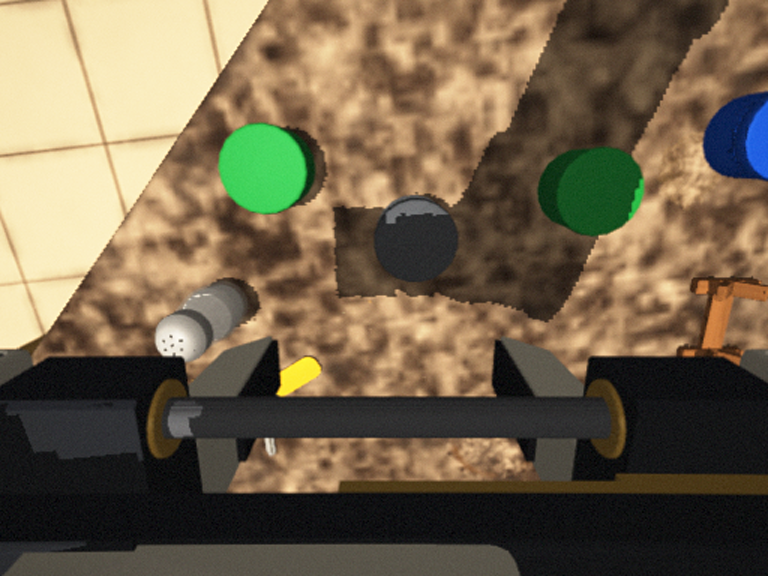

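>>> apply_moves:
  commands:
    - [90,-0.15,0.2,0,0]
    - [90,-0.125,0.2,-0.4,0]
    - [90,0,0,-0.6,0]
    - [90,0,0,-0.7,0]
    - [90,0,0,-0.6,0]
    - [90,0,0,-0.4,0]
    - [90,0,0,-0.19,0]
    - [90,0,0,0,0]

```text
clock: 36.45
position: [0.3917, -0.1377, 0.0209]
ee_rot: [-0.184, -3.135, -0.001]
force: [-0.0, -0.9, 0.4]
width: 0.899
gripper_force: 0.0
```

>>> apply_moves:
  commands:
    - [50,0,0,0,0]
    - [50,0,0,0,0]
    - [50,0,0,0,0]
    - [50,0,0,0,0]

```text
clock: 36.95
position: [0.3926, -0.1382, 0.0215]
ee_rot: [0.184, 3.135, 0.0]
force: [0.2, 0.5, 8.3]
width: 0.647
gripper_force: 35.0
```

>>> apply_moves:
  commands:
    - [50,0,0,0.5,0]
    - [50,0,0,0.6,0]
    - [50,0.1,0.4,0.3,0]
    - [50,0.1,0.7,0,0]
    - [50,0.1,0.8,0,0]
    - [50,0.1,0.8,0,0]
    - [50,0.1,0.8,0,0]
    - [50,0.1,0.8,0,0]
    - [50,0.1,0.8,0,0]
    - [50,0.05,0.7,0,0]
    - [50,0,0.43,0,0]
    - [50,0,0,0,0]

```text
clock: 38.45
position: [0.4367, 0.2379, 0.1048]
ee_rot: [-0.179, -3.136, -0.001]
force: [-0.6, -0.4, -1.7]
width: 0.647
gripper_force: 35.0
```

>>> apply_moves:
  commands:
    - [50,0,0,-0.2,0]
    - [50,0,0,-0.3,0]
    - [50,0,0,0,0]
    - [50,0,0,0,0]

```text
clock: 38.95
position: [0.4373, 0.2348, 0.0751]
ee_rot: [-0.186, -3.136, 0.001]
force: [-0.8, -0.9, -0.1]
width: 0.646
gripper_force: 35.0
```

```bash
python3 bay.py
```

```text
TCP local -0.0602 -0.0716 [0.4374 0.2351 0.0753] axis 83.22
right -0.09 428 [-0.11   -0.1069 -0.1042]
right 0 221 [-0.1102 -0.1068 -0.1039]
part -0.09 442 [-0.0383 -0.0355 -0.0326]
part 0 213 [-0.038  -0.0354 -0.0322]
tins u [-0.0893  0.018 ] v [-0.0982 -0.0432] ((-34.84000778198242, -72.01969909667969), (109.67957305908203, 56.49778366088867), 1.6125035285949707)
```

>>> apply_moves:
  commands:
    - [50,-0.01,0.005,-0.25,0]
    - [50,0,0,-0.3,0]
    - [50,0,0,-0.15,0]
    - [50,0,0,-0.08,0]
    - [50,0,0,0,0]
    - [50,0,0,0,0]

```text
clock: 39.75
position: [0.4368, 0.2361, 0.0283]
ee_rot: [0.184, 3.136, 0.001]
force: [-0.1, -0.0, -0.9]
width: 0.643
gripper_force: 35.0
```

>>> apply_moves:
  commands:
    - [50,0.035,-0.004,0,0]
    - [50,0.03,-0.004,0,0]
    - [50,0,0,-0.015,0]
    - [50,0,0,0,0]

```text
clock: 40.25
position: [0.4408, 0.2355, 0.0275]
ee_rot: [0.184, 3.136, 0.001]
force: [-0.4, -0.7, 3.6]
width: 0.645
gripper_force: 35.0
```

Landed; release, rise and look.

>>> apply_moves:
  commands:
    - [75,0,0,0,0]
    - [75,0,0,0,0]
    - [75,0,0,0,0]
    - [75,0,0,0.5,0]
    - [75,0,0,0.8,0]
    - [75,0,0,0.9,0]
    - [75,-0.2,-0.5,0.6,0]
    - [75,-0.2,-0.8,0,0]
    - [75,-0.1,-0.8,0,0]
    - [75,0,-0.8,0,0]
    - [75,0,-0.6,0,0]
    - [75,0,0,0,0]

```text
clock: 41.75
position: [0.4101, 0.023, 0.1954]
ee_rot: [0.192, 3.136, 0.0]
force: [0.5, 0.5, -0.7]
width: 0.748
gripper_force: 0.0
```

```bash
python3 - <<'E'
from h import *
im,d,P,o,r=cam('top');save('t4.png',im[120:310,90:420],2.4)
a=np.deg2rad(-7.05);ex=np.array([np.cos(a),np.sin(a)]);ey=np.array([-ex[1],ex[0]]);C=np.array([.5060,.2988])
z=P[...,2];u=(P[...,:2]-C)@ex;v=(P[...,:2]-C)@ey
for lo,hi in((-.1,-.028),(-.024,.03),(.032,.1)):
    k=(z>.038)&(z<.06)&(u>lo)&(u<hi)&(v<-.03)&(v>-.12);print(k.sum(),np.percentile(u[k],[1,99]).round(4),np.percentile(v[k],[1,99]).round(4),np.percentile(z[k],[10,50,90]).round(4))
k=(z>.064)&(z<.085)&(abs(u)<.09)&(abs(v-.036)<.02);print('rod',np.percentile(z[k],[10,50,90]),np.percentile(u[k],[1,99]),np.median(v[k]))
E
```

```text
379 [-0.083 -0.029] [-0.0986 -0.0434] [0.0477 0.0504 0.053 ]
403 [-0.0235  0.0292] [-0.099  -0.0444] [0.0433 0.0461 0.0493]
399 [0.0324 0.086 ] [-0.0991 -0.0443] [0.0435 0.0462 0.0492]
rod [0.06591819 0.07017059 0.07325072] [-0.0753446   0.08031263] 0.03513414751977062
```

View pics/t4.png

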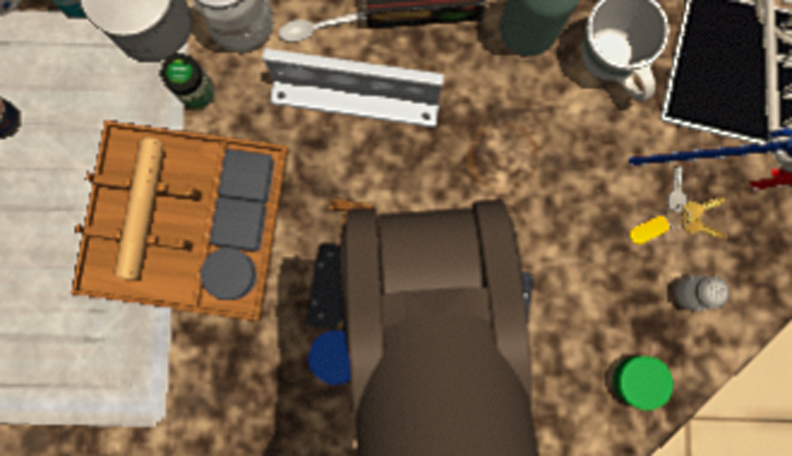

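The picture shows the three tins flat in one close row in the bay (245,175), (238,220) and (228,272), and the rod level in the middle slots. I'm handing in.

```bash
python3 -c "
from cell import arm
print(arm.sign_off())"
```

```text
the job is handed in; nothing more can be done
None
```

I gauged the rod at 27 mm (it passes hole 3 and stops in the mouth of hole 4), laid it in the middle slot pair, packed all three tins in one close row in the tin bay, and handed the job in at about 42 s.

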